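Stand the finished copper plaque up on the display board

ROBOT

A 6-joint arm with a two-finger parallel gripper is mounted at the origin on the work surface. World frame = base frame: x ahead of the robot, y to its left, z up, the work surface at z = 0. Lengths are in m, angles in rad, forces in N, time in s.
With the tool pointing down it reaches from about 0.4 to 0.825 m from the base axis. Payload 7 kg.
Tool frame: the origin (TCP) lies midway between the tips of the shut fingers; the grasp point (between the pads) lies hold_point_z behind it (hold_point_z is the distance from the TCP to the grasp point, in m); z points along the fingers, y is the line along which they close (so a half turn about z gives the same grasp; the last joint's range is limited). The gripper opens to 88 mm and grips with 3 to 60 N. Pads are 19 mm wide; open, the fingers measure 130 mm over their backs; the gripper's body (78 mm by 193 mm) begins 47 mm behind the grasp point.
Start: joints at [-0.827, 0.359, 0.012, 0, -1.224, -0.288], TCP at [0.297, -0.606, 0.227] pointing down, gripper open.
Joint ranges: [-3.07, 3.07], [-1.43, 2.12], [-1.02, 1.25], [-3.03, 1.67], [-3.05, -0], [-3.03, 3.03]. Speed limits (rad/s): [2.39, 2.39, 3.01, 3.14, 3.14, 3.14].

INTERFACE

Orientations are given as [roll, pitch, yaw] about the fixed x, y, z axes, in that order (R = Rz(yaw) Ry(pitch) Rx(roll)).
In Python, from station import * gives the robot as it stands.
- The arm moves only by the tool apply_moves, never from a script. Its argument "steps" is a list of rows, each an object with "translation": the shift along the world's x, y, z scaled (see below), a list of three; "rotation": the turn, a rotation vector about the world's x, y, z scaled (see below), a list of three. A call has exactly 10 rows; each row is the pose to reach, as a shift and turn from the pose commanded when the call began; what a row does not reach only later rows make up. The controller multiplies each number of a shift by 250 mm and each number of a turn by 30 degrees. A row lasts 1/12 s, in which the tool goes at most 41.7 mm and 7.16 degrees, less where a joint would pass 70% of its speed; a pose out of reach is approached as far as the arm can. A call with a number of a shift or a turn outside -1 to 1 is refused whole. A call with a gripper value outside its range is refused whole. "jaw" is the closure, from -1 (fully open) to 1 (shut), so that 0 is half open, set as the call begins (left out, the last holds). The fingers move at their own pace and stop on an object; "newtons" is the grip in N (left out, the last holds). Time passes only in rows, so rows that repeat a pose let the fingers close, or fill a call up. It gives the time, the measured TCP pose, the force, the opening and the grip force at its end, in the units of the state.
- get_state(): the state, without advancing time (a new reading comes with each control period).
- grab_frame(name): name is "side" or "top"; returns the picture (420x560x3 uint8, blue, green, red); there is no depth.
- camera_model(name): a dict with "fx", "fy", "cx", "cy" (pixels), "k1" (the pictures are not rectified: a ray, as slopes to the right and down, at radius r is drawn at 1 + k1 r^2 times it, then the intrinsics apply), "xyz" and "rotation" of the camera in the world. Camera axes: x right, y down, z forward; pixel columns grow to the right and rows downward; lengths in m; the calibration is good to about 2 mm. A picture is of the moment at which its call begins. camera_model takes no time and is no camera call.
- job_done(): hands the job in; it is judged then, once.
The state is a dict: "t": time; "q": joint angles; "qd": joint speeds; "joint_efforts": joint torques, N m; "eef_pos": TCP position; "ee_rot": TCP orientation; "force": force on the tool from outside, world axes, zero at the start; "moment": the same for the moment, N m; "width": finger opening in m; "gripper_force": force on a finger pad.
Only numpy, scipy, OpenCV 4.12 (cv2) and the standard library are available. Lean on these libraries where they do the work, as an engineer would, in place of code of your own. Each camera call takes 0.05 s, during which the arm holds its last target. There are 200 camera calls.

TASK

Take the copper plaque with the two clipped top corners off its sloping rest and stand it upright on its foot, the straight bottom edge, in the middle of the low dark display board, lined up with the board's long side. Leave the square-cornered plaque leaning on its own rest.

Things in the scene. Friction and masses are not known exactly. Their poses are not given: they have to be found in the camera images.
- clipped_plaque: Dark wood slab, one face copper: 90 wide (y), 120 high (z), 18 mm thick (x, + out of the copper). Both top corners cut off 20 x 20 mm (straight top 50 mm). 0.2-0.33 kg. Origin: middle of its foot, the 90 x 18 bottom edge; z from foot to top. Starts on rest_a, z leaning 40 deg from vertical to the robot's left, copper up; its upper 54 mm overhang freely. Stands alone if within 8 deg of upright.
- plain_plaque: Bystander, leave alone: same size, make, origin and axes as the clipped plaque (90 x 120 x 18 mm), but with square top corners. It leans on rest_b in the same way.
- rest_a: Fixed wooden rest under the clipped plaque (rest_b is alike): base 110 (x) x 100 (y) x 8 mm, a sloping back behind the plaque's lower 66 mm, and a lip at its foot 14 mm out from the slope: draw the plaque up along the slope (its own +z) to take it off. 71 mm high. Origin: centre of the underside; z up; +x roughly to the robot's right, to the foot of the slope.
- display_board: Low dark wooden board, fixed, 160 mm long (y), 90 mm wide (x), 18 mm high, flat empty top. Origin: centre of its underside; z up; x points roughly to the robot's right, so the long side runs away from the robot.
Things that resemble listed ones, but are neither listed nor needed, are in the scene too. What is shaped like the clipped_plaque but yellow is not meant.

How it is judged:
At the end, for the whole second after the job is handed in: The clipped plaque stands by itself, at rest, on its foot on the display board: upright within 8 degrees, the middle of its foot within 20 mm of the board's centre across it and 25 mm along it, its width parallel to the board's long side within 15 degrees (either face may look either way) (x of clipped_plaque in the frame of display_board between -0.02 and 0.02 m and y of clipped_plaque in the frame of display_board between -0.025 and 0.025 m and z of clipped_plaque in the frame of display_board between 0.012 and 0.024 m and angle between clipped_plaque's own z axis and vertical below 0.14 rad and angle between the y axis of clipped_plaque and the y axis of display_board, either way round below 0.26 rad and linear speed of clipped_plaque below 0.02 m/s); the robot touches nothing.
It fails at once if the square-cornered plaque is shifted more than 20 mm (distance of plain_plaque from where it was at the start of the episode above 0.02 m).
It also fails if it takes over 46 s, if anything falls off the work surface, if the arm or the gripper's body presses on something with over 40 N, if the wrist force passes 120 N, or if a joint passes its speed limit or range.

## Working session

There is one attempt and no reset: what is moved stays moved. The work goes in short steps, Python scripts to look and compute and a tool call to move; the robot and the scene stay as the last step left them, time stands still between calls to the robot, and variables do not carry over. Pictures are saved under pics/ and viewed, at most 10 in all, crops included, and the job is handed in when it is done.

Besides the shell and the picture viewer there is one more tool, called after "Emit:" in YAML: its name, and indented under it one key for each argument. apply_moves: Moves the arm, as the interface text tells. Shifts and turns lie within -1 to 1; 1 stands for 250 mm of shift or 30 degrees of turn. Its arguments: {"type":"object","properties":{"steps":{"type":"array"},"jaw":{"type":"number"},"newtons":{"type":"number"}},"required":["steps"]}

```bash
mkdir -p pics; ls
python3 - <<'E'
from station import *
import cv2
print(get_state())
for n in("side","top"):
    cv2.imwrite(f"pics/{n}0.png",grab_frame(n)); print(n,camera_model(n))
try: print(hold_point_z)
except Exception as e: print(e)
E
```

```text
pics
{'t': 0.0, 'q': array([-8.26909993e-01,  3.59359922e-01,  1.10532368e-02, -3.47519882e-04,
       -1.22412224e+00, -2.88088029e-01]), 'qd': array([-0.00011479,  0.00014037, -0.00046293,  0.00013575,  0.00211811,
        0.00062162]), 'joint_efforts': array([-2.06936024e-04, -5.82725823e+01,  2.93055815e+01,  6.99714750e+00,
        6.93383030e-03, -1.37544289e-04]), 'eef_pos': array([ 0.29686396, -0.60565587,  0.22563817]), 'ee_rot': array([ 3.13993451e+00, -1.50666960e-04, -2.68591257e+00]), 'force': array([0.55831241, 0.46346093, 0.25829582]), 'moment': array([0.01953168, 0.05044529, 0.00495903]), 'gripper_force': 0.0, 'width': 0.08758651497370898}
side {'fx': 402.74110631977993, 'fy': 402.74110631977993, 'cx': 283.3173292063452, 'cy': 207.71572862008733, 'k1': -0.01194229227558335, 'xyz': array([0.32571858, 0.4686862 , 0.47033698]), 'rotation': array([-2.21764567, -0.01314565, -2.70654459])}
top {'fx': 505.13126974627767, 'fy': 505.13126974627767, 'cx': 279.0462022625651, 'cy': 216.86694475483552, 'k1': -0.06506293644314141, 'xyz': array([ 0.47023845, -0.04760321,  0.91460647]), 'rotation': array([-3.07145069,  0.03140257, -1.55744189])}
0.0188
```

View pics/top0.png

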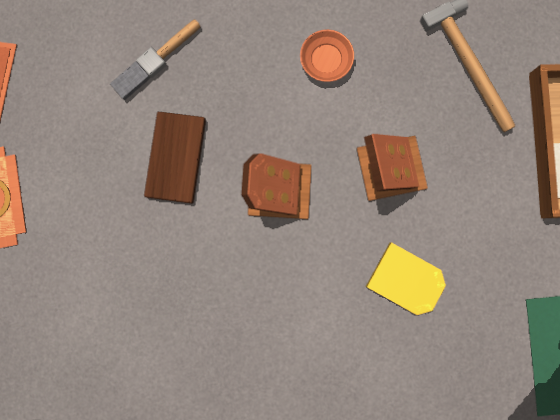

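View pics/side0.png

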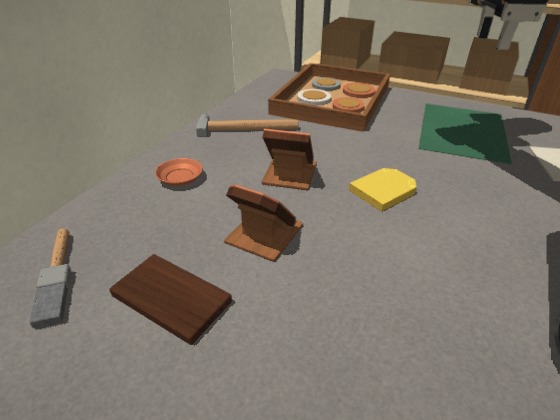

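Top view: board around (175,157), clipped plaque (275,185) on its rest, plain plaque (393,162). Side view: board (170,295), clipped plaque (262,207), plain plaque (290,147). Next I enlarge both plaque regions.

```bash
cat > h.py <<'E'
import numpy as np, cv2
from scipy.spatial.transform import Rotation as Ro
from station import *
def cam(n):
    c=camera_model(n); K=np.array([[c['fx'],0,c['cx']],[0,c['fy'],c['cy']],[0,0,1]])
    return K,np.array([c['k1'],0,0,0.]),c['xyz'],Ro.from_euler('xyz',c['rotation']).as_matrix()
def ray(n,uv):
    K,d,o,R=cam(n); s=cv2.undistortPoints(np.float64(uv).reshape(-1,1,2),K,d)[:,0]
    return o,np.c_[s,np.ones(len(s))]@R.T
def plane(n,uv,z):
    o,d=ray(n,uv); return o+d*((z-o[2])/d[:,2])[:,None]
def tri(a,b):
    o1,d1=ray('top',a);o2,d2=ray('side',b);out=[]
    for p,q in zip(d1,d2):
        s=np.linalg.lstsq(np.c_[p,-q],o2-o1,rcond=None)[0]
        u,v=o1+s[0]*p,o2+s[1]*q; out.append(np.r_[(u+v)/2,np.linalg.norm(u-v)])
    return np.array(out)
E
python3 - <<'E'
from h import *
t=cv2.imread('pics/top0.png');s=cv2.imread('pics/side0.png')
a=cv2.resize(t[145:225,240:320],None,fx=5,fy=5,interpolation=2)
b=cv2.resize(s[180:260,220:300+5],(425,400),interpolation=2)
cv2.imwrite('pics/c0.png',np.clip(np.hstack([a,b[:,:400]])*1.6,0,255).astype('uint8'))
g=t[100:215,135:215]; m=((g.max(2)-g.min(2).astype(int))>18).astype('uint8')
m=cv2.morphologyEx(m,cv2.MORPH_OPEN,np.ones((5,5)))
c=max(cv2.findContours(m,0,2)[0],key=cv2.contourArea)
ap=cv2.approxPolyDP(c,6,True)[:,0]+[135,100];print(ap)
P=plane('top',ap,.018);print(P.round(4),P.mean(0))
print(np.linalg.norm(P-np.roll(P,1,0),axis=1))
r=cv2.minAreaRect(c);bp=plane('top',cv2.boxPoints(r)+[135,100],.018);print(bp.round(4),bp.mean(0))
E
```

```text
[[156 112]
 [144 196]
 [192 202]
 [204 117]]
[[0.7231 0.2097 0.018 ]
 [0.568  0.2264 0.018 ]
 [0.5579 0.1383 0.018 ]
 [0.7137 0.1206 0.018 ]] [0.64067368 0.1737245  0.018     ]
[0.08958318 0.15598285 0.08866934 0.1567655 ]
[[0.567  0.2284 0.018 ]
 [0.7286 0.2103 0.018 ]
 [0.7149 0.1184 0.018 ]
 [0.5547 0.1376 0.018 ]] [0.64130592 0.17368849 0.018     ]
```

View pics/c0.png

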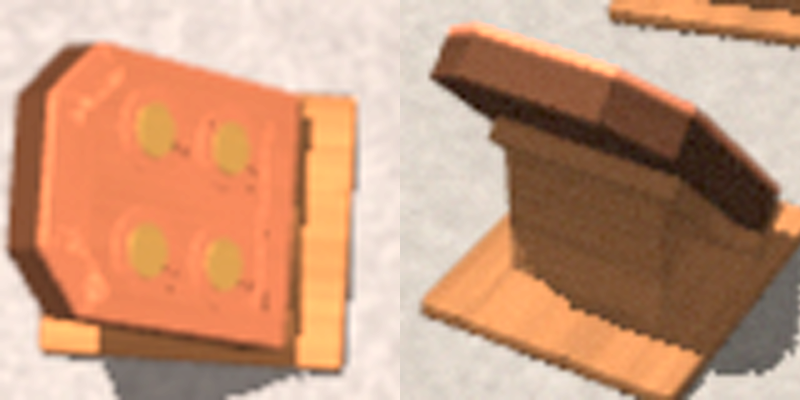

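Crop, read as full-picture pixels. In the top view, the copper top edge runs from (251,165) to (248,194), the clip ends are (260,153.6) and (255,207.4), and the foot runs from (300.4,164) to (297,214.4). In the side view, the top edge runs from (231.6,186) to (263.4,194.4), the near clip end is (278.4,201.6), and the near foot is (295.6,218.4).

Run:
```python
from h import *
P=tri([[251,165],[248,194],[255,207.4],[297,214.4]],[[231.6,186],[263.4,194.4],[278.4,201.6],[295.6,218.4]])
print(P.round(4)); n=np.linalg.norm
print(n(P[0,:3]-P[1,:3]),n(P[2,:3]-P[3,:3]),n(P[1,:3]-P[2,:3]))
# assumed heights
T=plane('top',[[251,165],[248,194]],.124);C=plane('top',[[260,153.6],[255,207.4]],.124-.0153);F=plane('top',[[300.4,164],[297,214.4]],.032)
for X in(T,C,F):
    d=X[0]-X[1];print(X.round(4),X.mean(0).round(4),n(d),np.degrees(np.arctan2(d[1],d[0])))
```

```text
[[ 0.6118  0.0257  0.1167  0.0069]
 [ 0.5604  0.0275  0.1186  0.0028]
 [ 0.5403  0.0171  0.1047  0.003 ]
 [ 0.5369 -0.0506  0.0241  0.0007]]
0.05143208119305875 0.10530896997676256 0.026601936445698277
[[0.6074 0.0236 0.124 ]
 [0.5611 0.0275 0.124 ]] [0.5843 0.0255 0.124 ] 0.04646168369638435 -4.846025448286012
[[0.6288 0.0107 0.1087]
 [0.5413 0.0173 0.1087]] [0.5851 0.014  0.1087] 0.0877231425702927 -4.3214866417455395
[[ 0.6258 -0.0555  0.032 ]
 [ 0.5366 -0.0504  0.032 ]] [ 0.5812 -0.053   0.032 ] 0.08938950263543098 -3.2386237580962938
```

Emit:
apply_moves:
  steps:
    - {"translation":[0.056,0.1,0.03],"rotation":[0,0,-0.1]}
    - {"translation":[0.112,0.2,0.06],"rotation":[0,0,-0.2]}
    - {"translation":[0.168,0.3,0.09],"rotation":[0,0,-0.3]}
    - {"translation":[0.224,0.4,0.12],"rotation":[0,0,-0.4]}
    - {"translation":[0.28,0.5,0.15],"rotation":[0,0,-0.5]}
    - {"translation":[0.336,0.6,0.18],"rotation":[0,0,-0.6]}
    - {"translation":[0.392,0.7,0.21],"rotation":[0,0,-0.7]}
    - {"translation":[0.448,0.8,0.24],"rotation":[0,0,-0.8]}
    - {"translation":[0.504,0.9,0.27],"rotation":[0,0,-0.9]}
    - {"translation":[0.56,1.0,0.3],"rotation":[0,0,-1.0]}
  jaw: -0.3

```text
t: 0.93
eef_pos: [0.4374, -0.3546, 0.3017]
ee_rot: [3.141, -0.0, 3.071]
force: [0.8, -0.8, -0.8]
width: 0.0567
gripper_force: 0.0
```

Emit:
apply_moves:
  steps:
    - {"translation":[0.052,0.1,0],"rotation":[-0.07,0.005,0]}
    - {"translation":[0.104,0.2,0],"rotation":[-0.14,0.01,0]}
    - {"translation":[0.156,0.3,0],"rotation":[-0.21,0.015,0]}
    - {"translation":[0.208,0.4,0],"rotation":[-0.28,0.02,0]}
    - {"translation":[0.26,0.5,0],"rotation":[-0.35,0.025,0]}
    - {"translation":[0.312,0.6,0],"rotation":[-0.42,0.03,0]}
    - {"translation":[0.364,0.7,0],"rotation":[-0.49,0.035,0]}
    - {"translation":[0.416,0.8,0],"rotation":[-0.56,0.04,0]}
    - {"translation":[0.468,0.9,0],"rotation":[-0.63,0.045,0]}
    - {"translation":[0.52,1.0,0],"rotation":[-0.7,0.05,0]}

```text
t: 1.77
eef_pos: [0.5673, -0.1047, 0.3016]
ee_rot: [-2.772, -0.001, 3.074]
force: [0.3, 0.4, 0.9]
width: 0.057
gripper_force: 0.0
```

Emit:
apply_moves:
  steps:
    - {"translation":[0.01,0.1,0],"rotation":[-0.064,0.005,0]}
    - {"translation":[0.02,0.2,0],"rotation":[-0.128,0.01,0]}
    - {"translation":[0.03,0.3,-0.02],"rotation":[-0.192,0.014,0]}
    - {"translation":[0.04,0.4,-0.06],"rotation":[-0.256,0.019,0]}
    - {"translation":[0.05,0.5,-0.1],"rotation":[-0.32,0.023,0]}
    - {"translation":[0.06,0.6,-0.15],"rotation":[-0.384,0.028,0]}
    - {"translation":[0.07,0.7,-0.2],"rotation":[-0.448,0.033,0]}
    - {"translation":[0.08,0.8,-0.25],"rotation":[-0.512,0.037,0]}
    - {"translation":[0.09,0.9,-0.3],"rotation":[-0.576,0.042,0]}
    - {"translation":[0.1,0.92,-0.32],"rotation":[-0.64,0.047,0]}

```text
t: 2.6
eef_pos: [0.5921, 0.1271, 0.2193]
ee_rot: [-2.435, -0.004, 3.075]
force: [0.3, -0.7, -0.3]
width: 0.0569
gripper_force: 0.0
```

Run:
```python
from h import *
s=get_state();R=Ro.from_euler('xyz',s['ee_rot']).as_matrix();print(s['eef_pos'],s['q'],'\n',R.round(3))
y=R@0
T=np.array([.5855,.033,.112]);d=s['eef_pos']-T;print("in tool axes",R.T@d)
a=np.radians(-4.2);zp=np.array([-np.sin(a)*np.sin(.698),np.cos(a)*np.sin(.698),np.cos(.698)]);yp=np.array([np.cos(a),np.sin(a),0]);xp=np.cross(yp,zp)
W=np.c_[xp,yp,zp];print("tcp in plaque axes from top",d@W, "angles",np.degrees(Ro.from_matrix(R@np.c_[[0,-1.,0],[1.,0,0],[0,0,-1.]].T if 0 else np.c_[-xp,-yp,-zp].T@R).as_rotvec()))
for t,n in((-.044*zp+T,'grasp'),(T+.03*zp,'pre')):print(n,(t-s['eef_pos'])/.25)
for n in('top','side'):cv2.imwrite(f'pics/{n}1.png',grab_frame(n))
t=cv2.imread('pics/top1.png');q=cv2.imread('pics/side1.png')
cv2.imwrite('pics/m1.png',np.hstack([t[60:360,100:500],cv2.resize(q,(400,300))]))
```

```text
[0.59208161 0.12706172 0.21928061] [ 0.79373173  0.48229571 -0.18911283  0.43651682 -1.4841094  -2.60014472] 
 [[-0.998  0.048 -0.046]
 [ 0.066  0.759 -0.647]
 [ 0.004 -0.649 -0.761]]Traceback (most recent call last):
  File "<stdin>", line 3, in <module>
ValueError: matmul: Input operand 1 does not have enough dimensions (has 0, gufunc core with signature (n?,k),(k,m?)->(n?,m?) requires 1)
```

```bash
cat > m.py <<'E'
from h import *
import sys
n=sys.argv[1]
s=get_state();p=s['eef_pos'];T=np.array([.5855,.033,.112])
a=np.radians(-4.2);zp=np.array([-np.sin(a)*np.sin(.698),np.cos(a)*np.sin(.698),np.cos(.698)]);yp=np.array([np.cos(a),np.sin(a),0]);xp=np.cross(yp,zp)
print("tcp from top in plaque axes",(p-T)@np.c_[xp,yp,zp])
for t,l in((T-.044*zp,'grasp'),(T+.025*zp,'pre')):print(l,((t-p)/.25).round(3))
t=grab_frame('top');q=grab_frame('side')
cv2.imwrite(f'pics/{n}.png',np.hstack([t[60:360,100:500],q[80:380,100:500]]))
E
python3 m.py m1
```

```text
tcp from top in plaque axes [-0.00329137 -0.00032497  0.14279046]
grasp [-0.035 -0.489 -0.564]
pre [-0.022 -0.312 -0.353]
```

Approach to 25 mm above the top edge along the slope, then look.

Emit:
apply_moves:
  steps:
    - {"translation":[-0.003,-0.035,-0.04],"rotation":[0,0,0]}
    - {"translation":[-0.006,-0.07,-0.08],"rotation":[0,0,0]}
    - {"translation":[-0.009,-0.105,-0.12],"rotation":[0,0,0]}
    - {"translation":[-0.012,-0.14,-0.16],"rotation":[0,0,0]}
    - {"translation":[-0.014,-0.175,-0.2],"rotation":[0,0,0]}
    - {"translation":[-0.016,-0.21,-0.24],"rotation":[0,0,0]}
    - {"translation":[-0.018,-0.245,-0.28],"rotation":[0,0,0]}
    - {"translation":[-0.02,-0.28,-0.32],"rotation":[0,0,0]}
    - {"translation":[-0.022,-0.312,-0.353],"rotation":[0,0,0]}
    - {"translation":[-0.022,-0.312,-0.353],"rotation":[0,0,0]}

```text
t: 3.53
eef_pos: [0.5853, 0.0435, 0.1324]
ee_rot: [-2.437, -0.005, 3.07]
force: [-0.5, -0.5, -0.2]
width: 0.057
gripper_force: 0.0
```

```bash
python3 m.py m2
```

```text
tcp from top in plaque axes [ 0.00506487 -0.00097711  0.02233521]
grasp [-0.007 -0.155 -0.216]
pre [ 0.006  0.022 -0.005]
```

View pics/m2.png

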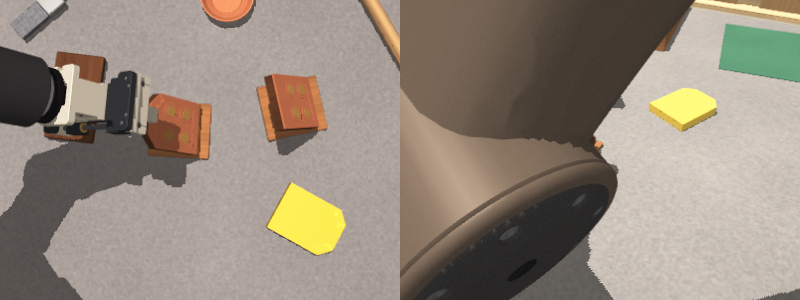

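The top picture shows the gripper at (125,100) in line with the plaque, straddling its top edge. The side view is blocked by the arm. I go in and then close.

Emit:
apply_moves:
  steps:
    - {"translation":[-0.001,-0.02,-0.026],"rotation":[0,0,0]}
    - {"translation":[-0.002,-0.04,-0.052],"rotation":[0,0,0]}
    - {"translation":[-0.003,-0.06,-0.078],"rotation":[0,0,0]}
    - {"translation":[-0.004,-0.08,-0.104],"rotation":[0,0,0]}
    - {"translation":[-0.005,-0.1,-0.13],"rotation":[0,0,0]}
    - {"translation":[-0.006,-0.12,-0.156],"rotation":[0,0,0]}
    - {"translation":[-0.006,-0.135,-0.182],"rotation":[0,0,0]}
    - {"translation":[-0.006,-0.147,-0.205],"rotation":[0,0,0]}
    - {"translation":[-0.006,-0.147,-0.205],"rotation":[0,0,0]}
    - {"translation":[-0.006,-0.147,-0.205],"rotation":[0,0,0]}

```text
t: 4.47
eef_pos: [0.585, 0.0089, 0.0818]
ee_rot: [-2.438, -0.004, 3.073]
force: [-0.5, 0.5, 0.2]
width: 0.0569
gripper_force: 0.0
```

```bash
python3 m.py m3
```

```text
tcp from top in plaque axes [-0.00095205  0.00127638 -0.03865878]
grasp [-0.006 -0.016 -0.014]
pre [0.007 0.161 0.198]
```

Emit:
apply_moves:
  steps:
    - {"translation":[0,0,0],"rotation":[0,0,0]}
    - {"translation":[0,0,0],"rotation":[0,0,0]}
    - {"translation":[0,0,0],"rotation":[0,0,0]}
    - {"translation":[0,0,0],"rotation":[0,0,0]}
    - {"translation":[0,0,0],"rotation":[0,0,0]}
    - {"translation":[0,0,0],"rotation":[0,0,0]}
    - {"translation":[0,0,0],"rotation":[0,0,0]}
    - {"translation":[0,0,0],"rotation":[0,0,0]}
    - {"translation":[0,0,0],"rotation":[0,0,0]}
    - {"translation":[0,0,0],"rotation":[0,0,0]}
  jaw: 1
  newtons: 30

```text
t: 5.4
eef_pos: [0.5848, 0.0069, 0.0845]
ee_rot: [-2.432, -0.003, 3.072]
force: [1.7, -7.4, 11.4]
width: 0.0185
gripper_force: 29.9
```

Emit:
apply_moves:
  steps:
    - {"translation":[0.002,0.026,0.031],"rotation":[0,0,0]}
    - {"translation":[0.004,0.052,0.062],"rotation":[0,0,0]}
    - {"translation":[0.006,0.078,0.093],"rotation":[0,0,0]}
    - {"translation":[0.008,0.104,0.124],"rotation":[0,0,0]}
    - {"translation":[0.01,0.13,0.155],"rotation":[0,0,0]}
    - {"translation":[0.012,0.156,0.186],"rotation":[0,0,0]}
    - {"translation":[0.014,0.182,0.217],"rotation":[0,0,0]}
    - {"translation":[0.016,0.208,0.248],"rotation":[0,0,0]}
    - {"translation":[0.018,0.234,0.279],"rotation":[0,0,0]}
    - {"translation":[0.02,0.26,0.31],"rotation":[0,0,0]}
  newtons: 40

```text
t: 6.23
eef_pos: [0.5902, 0.075, 0.1599]
ee_rot: [-2.439, -0.003, 3.073]
force: [-1.6, 0.4, -2.9]
width: 0.0179
gripper_force: 40.0
```

Emit:
apply_moves:
  steps:
    - {"translation":[0.01,0.02,0.03],"rotation":[0.07,-0.005,0]}
    - {"translation":[0.02,0.04,0.06],"rotation":[0.14,-0.01,0]}
    - {"translation":[0.03,0.06,0.09],"rotation":[0.21,-0.015,0]}
    - {"translation":[0.04,0.08,0.12],"rotation":[0.28,-0.02,0]}
    - {"translation":[0.05,0.1,0.15],"rotation":[0.35,-0.025,0]}
    - {"translation":[0.06,0.12,0.17],"rotation":[0.42,-0.03,0]}
    - {"translation":[0.07,0.14,0.19],"rotation":[0.49,-0.035,0]}
    - {"translation":[0.08,0.16,0.21],"rotation":[0.56,-0.04,0]}
    - {"translation":[0.09,0.18,0.23],"rotation":[0.63,-0.045,0]}
    - {"translation":[0.1,0.2,0.24],"rotation":[0.7,-0.05,0]}

```text
t: 7.07
eef_pos: [0.6155, 0.1246, 0.2203]
ee_rot: [-2.809, -0.001, 3.074]
force: [-0.2, 0.4, -3.4]
width: 0.0183
gripper_force: 40.0
```

Emit:
apply_moves:
  steps:
    - {"translation":[0.011,0.022,0],"rotation":[0.08,-0.006,-0.01]}
    - {"translation":[0.022,0.044,0],"rotation":[0.16,-0.012,-0.02]}
    - {"translation":[0.033,0.066,0],"rotation":[0.24,-0.018,-0.03]}
    - {"translation":[0.044,0.088,0],"rotation":[0.32,-0.024,-0.04]}
    - {"translation":[0.055,0.11,0],"rotation":[0.4,-0.03,-0.045]}
    - {"translation":[0.066,0.132,0],"rotation":[0.48,-0.036,-0.05]}
    - {"translation":[0.077,0.154,0],"rotation":[0.56,-0.042,-0.055]}
    - {"translation":[0.09,0.176,0],"rotation":[0.642,-0.047,-0.067]}
    - {"translation":[0.104,0.196,0],"rotation":[0.642,-0.047,-0.067]}
    - {"translation":[0.104,0.196,0],"rotation":[0.642,-0.047,-0.067]}

```text
t: 7.9
eef_pos: [0.6418, 0.1732, 0.2197]
ee_rot: [3.14, -0.006, 3.039]
force: [1.4, 0.7, -3.7]
width: 0.0179
gripper_force: 40.0
```

```bash
python3 m.py m4; python3 -c "
from h import *
s=get_state();print(s['eef_pos'],s['ee_rot'],s['q'][5])"
```

```text
tcp from top in plaque axes [-0.04108055  0.04589547  0.17498873]
grasp [-0.234 -0.674 -0.565]
pre [-0.221 -0.497 -0.354]
[0.64097023 0.17311792 0.21912582] [-3.14134638 -0.00658134  3.0398668 ] -2.2256452055126155
```

View pics/m4.png

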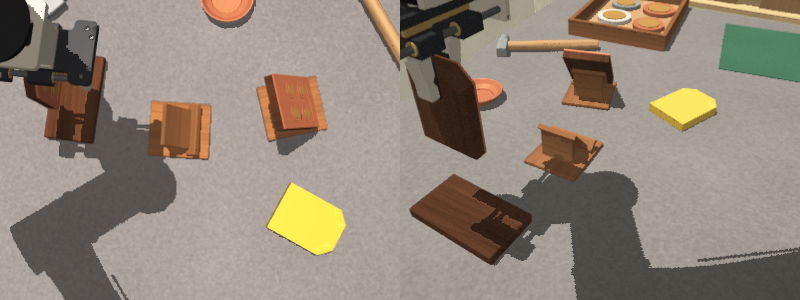

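The side view shows the plaque hanging from the fingers, with its foot corners at full-picture pixels (114,210) and (185,237). The near clip's outer corner is around (180,160). Below it lies the empty board. I check the foot for in-plane tilt.

Run:
```python
from h import *
q=cv2.imread('pics/m4.png')
p0=np.array([.641,.173,.219]);a=np.radians(-5.8);n=np.array([-np.sin(a),np.cos(a),0])
o,d=ray('side',[[114,210],[185,237],[180,161],[111,150]])
P=o+d*((((p0+.009*n)-o)@n)/(d@n))[:,None];print(P.round(4));e=P[0]-P[1];print(np.linalg.norm(e),np.degrees(np.arcsin(e[2]/np.linalg.norm(e))),P[:2].mean(0))
cv2.imwrite('pics/c4.png',cv2.resize(q[40:170,400:500],(600,780))[:600])
```

```text
[[0.7067 0.1754 0.1414]
 [0.5808 0.1882 0.1518]
 [0.5685 0.1894 0.26  ]
 [0.6774 0.1784 0.2407]]
0.12700567055996687 -4.671159476391345 [0.64372711 0.1817693  0.14658637]
```

View pics/c4.png

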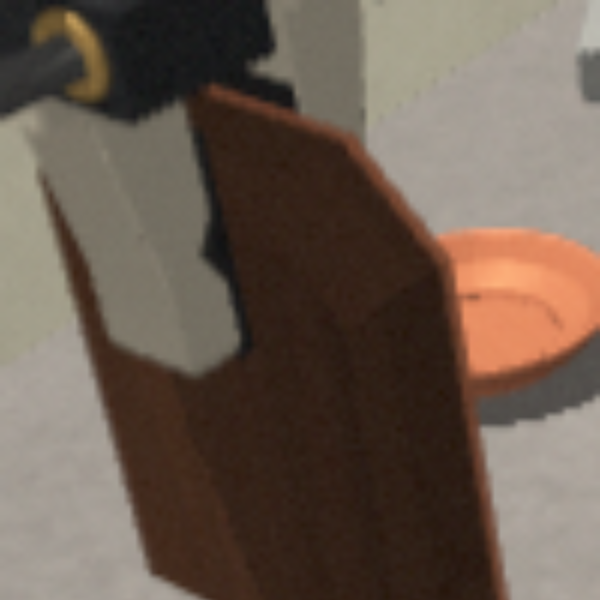

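Run:
```python
from h import *
q=cv2.imread('pics/m4.png')[:175,400:500].astype(int)
m=((q[:,:,2]-q[:,:,0]>14)&(q[:,:,2]<115)).astype('uint8')
m=cv2.morphologyEx(m,cv2.MORPH_OPEN,np.ones((3,3)))
c=max(cv2.findContours(m,0,2)[0],key=cv2.contourArea);ap=cv2.approxPolyDP(c,2.5,True)[:,0]+[100,80];print(ap.tolist())
p0=np.array([.641,.173,.219]);a=np.radians(-5.8);n=np.array([-np.sin(a),np.cos(a),0])
o,d=ray('side',ap)
P=o+d*((((p0+.009*n)-o)@n)/(d@n))[:,None];print(P.round(4))
```

```text
[[134, 134], [131, 140], [139, 161], [140, 180], [136, 178], [131, 182], [119, 177], [109, 157], [125, 215], [178, 238], [185, 232], [179, 187], [188, 182], [177, 183], [174, 164], [157, 143]]
[[0.6302 0.1831 0.2738]
 [0.6374 0.1824 0.2647]
 [0.6323 0.1829 0.2401]
 [0.6384 0.1823 0.2128]
 [0.6447 0.1817 0.2134]
 [0.6557 0.1805 0.2039]
 [0.6762 0.1785 0.204 ]
 [0.6849 0.1776 0.2291]
 [0.6857 0.1775 0.1416]
 [0.5932 0.1869 0.1444]
 [0.5793 0.1883 0.1603]
 [0.5763 0.1886 0.2253]
 [0.5618 0.1901 0.2368]
 [0.5783 0.1884 0.2297]
 [0.5779 0.1885 0.2535]
 [0.5974 0.1865 0.2724]]
```

Foot width comes out at 93 mm (expected 90), tilt under 2°, centre (0.640,0.173), height 0.143. That is over the board's centre, so I lower it.

Emit:
apply_moves:
  steps:
    - {"translation":[0,0,-0.06],"rotation":[0,0,0]}
    - {"translation":[0,0,-0.13],"rotation":[0,0,0]}
    - {"translation":[0,0,-0.2],"rotation":[0,0,0]}
    - {"translation":[0,0,-0.27],"rotation":[0,0,0]}
    - {"translation":[0,0,-0.33],"rotation":[0,0,0]}
    - {"translation":[0,0,-0.38],"rotation":[0,0,0]}
    - {"translation":[0,0,-0.41],"rotation":[0,0,0]}
    - {"translation":[0,0,-0.43],"rotation":[0,0,0]}
    - {"translation":[0,0,-0.44],"rotation":[0,0,0]}
    - {"translation":[0,0,-0.45],"rotation":[0,0,0]}

```text
t: 8.83
eef_pos: [0.6415, 0.1734, 0.1074]
ee_rot: [3.14, -0.005, 3.04]
force: [1.0, 0.8, -3.4]
width: 0.0179
gripper_force: 40.0
```

Emit:
apply_moves:
  steps:
    - {"translation":[0,0,-0.004],"rotation":[0,0,0]}
    - {"translation":[0,0,-0.008],"rotation":[0,0,0]}
    - {"translation":[0,0,-0.012],"rotation":[0,0,0]}
    - {"translation":[0,0,-0.016],"rotation":[0,0,0]}
    - {"translation":[0,0,-0.02],"rotation":[0,0,0]}
    - {"translation":[0,0,-0.02],"rotation":[0,0,0]}
    - {"translation":[0,0,-0.02],"rotation":[0,0,0]}
    - {"translation":[0,0,-0.02],"rotation":[0,0,0]}
    - {"translation":[0,0,-0.02],"rotation":[0,0,0]}
    - {"translation":[0,0,-0.02],"rotation":[0,0,0]}

```text
t: 9.67
eef_pos: [0.6412, 0.1732, 0.1021]
ee_rot: [3.141, -0.006, 3.04]
force: [0.4, 0.6, -3.4]
width: 0.0177
gripper_force: 40.0
```

No contact yet (force still −3.4 N). Continue gently.

Emit:
apply_moves:
  steps:
    - {"translation":[0,0,-0.003],"rotation":[0,0,0]}
    - {"translation":[0,0,-0.006],"rotation":[0,0,0]}
    - {"translation":[0,0,-0.009],"rotation":[0,0,0]}
    - {"translation":[0,0,-0.012],"rotation":[0,0,0]}
    - {"translation":[0,0,-0.014],"rotation":[0,0,0]}
    - {"translation":[0,0,-0.016],"rotation":[0,0,0]}
    - {"translation":[0,0,-0.016],"rotation":[0,0,0]}
    - {"translation":[0,0,-0.016],"rotation":[0,0,0]}
    - {"translation":[0,0,-0.016],"rotation":[0,0,0]}
    - {"translation":[0,0,-0.016],"rotation":[0,0,0]}

```text
t: 10.5
eef_pos: [0.6411, 0.1732, 0.0981]
ee_rot: [3.141, -0.006, 3.04]
force: [-0.2, 0.5, -2.4]
width: 0.0177
gripper_force: 40.0
```

Emit:
apply_moves:
  steps:
    - {"translation":[0,0,-0.002],"rotation":[0,0,0]}
    - {"translation":[0,0,-0.004],"rotation":[0,0,0]}
    - {"translation":[0,0,-0.006],"rotation":[0,0,0]}
    - {"translation":[0,0,-0.008],"rotation":[0,0,0]}
    - {"translation":[0,0,-0.008],"rotation":[0,0,0]}
    - {"translation":[0,0,-0.008],"rotation":[0,0,0]}
    - {"translation":[0,0,-0.008],"rotation":[0,0,0]}
    - {"translation":[0,0,-0.008],"rotation":[0,0,0]}
    - {"translation":[0,0,-0.008],"rotation":[0,0,0]}
    - {"translation":[0,0,-0.008],"rotation":[0,0,0]}

```text
t: 11.33
eef_pos: [0.6411, 0.1732, 0.0961]
ee_rot: [3.141, -0.006, 3.04]
force: [-0.4, 0.5, -3.7]
width: 0.0181
gripper_force: 40.0
```

Emit:
apply_moves:
  steps:
    - {"translation":[0,0,-0.002],"rotation":[0,0,0]}
    - {"translation":[0,0,-0.004],"rotation":[0,0,0]}
    - {"translation":[0,0,-0.006],"rotation":[0,0,0]}
    - {"translation":[0,0,-0.008],"rotation":[0,0,0]}
    - {"translation":[0,0,-0.01],"rotation":[0,0,0]}
    - {"translation":[0,0,-0.012],"rotation":[0,0,0]}
    - {"translation":[0,0,-0.012],"rotation":[0,0,0]}
    - {"translation":[0,0,-0.012],"rotation":[0,0,0]}
    - {"translation":[0,0,-0.012],"rotation":[0,0,0]}
    - {"translation":[0,0,-0.012],"rotation":[0,0,0]}

```text
t: 12.17
eef_pos: [0.6419, 0.1731, 0.095]
ee_rot: [3.14, -0.004, 3.04]
force: [-1.4, -0.6, 9.4]
width: 0.0179
gripper_force: 40.0
```

Run:
```python
from h import *
t=grab_frame('top');q=grab_frame('side')
cv2.imwrite('pics/m5.png',np.hstack([cv2.resize(t[60:260,100:300],(400,400)),cv2.resize(q[160:340,70:250],(400,400))]))
```

```text
(no output)
```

View pics/m5.png

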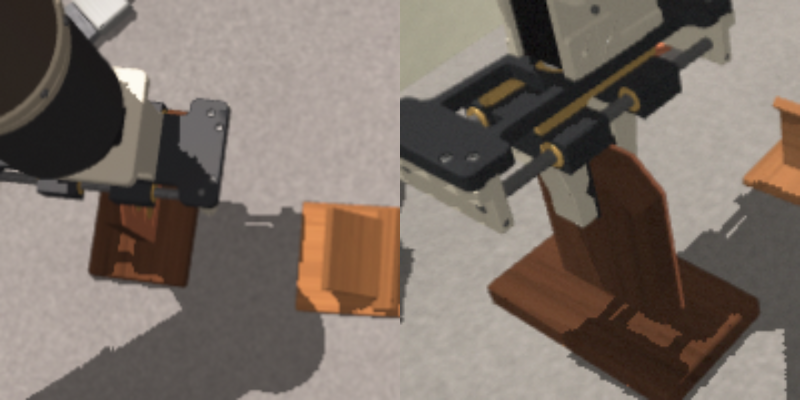

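The plaque stands on the board near its centre with its foot in contact (about 12 N). Release: first a light grip, then open.

Emit:
apply_moves:
  steps:
    - {"translation":[0,0,0],"rotation":[0,0,0]}
    - {"translation":[0,0,0],"rotation":[0,0,0]}
    - {"translation":[0,0,0],"rotation":[0,0,0]}
    - {"translation":[0,0,0],"rotation":[0,0,0]}
    - {"translation":[0,0,0],"rotation":[0,0,0]}
    - {"translation":[0,0,0],"rotation":[0,0,0]}
    - {"translation":[0,0,0],"rotation":[0,0,0]}
    - {"translation":[0,0,0],"rotation":[0,0,0]}
    - {"translation":[0,0,0],"rotation":[0,0,0]}
    - {"translation":[0,0,0],"rotation":[0,0,0]}
  newtons: 3

```text
t: 13.1
eef_pos: [0.6413, 0.1733, 0.0931]
ee_rot: [3.14, -0.006, 3.04]
force: [3.2, -1.0, 4.6]
width: 0.0179
gripper_force: 3.0
```

Emit:
apply_moves:
  steps:
    - {"translation":[0,0,0],"rotation":[0,0,0]}
    - {"translation":[0,0,0],"rotation":[0,0,0]}
    - {"translation":[0,0,0],"rotation":[0,0,0]}
    - {"translation":[0,0,0],"rotation":[0,0,0]}
    - {"translation":[0,0,0],"rotation":[0,0,0]}
    - {"translation":[0,0,0],"rotation":[0,0,0]}
    - {"translation":[0,0,0],"rotation":[0,0,0]}
    - {"translation":[0,0,0],"rotation":[0,0,0]}
    - {"translation":[0,0,0],"rotation":[0,0,0]}
    - {"translation":[0,0,0],"rotation":[0,0,0]}
  jaw: -0.3

```text
t: 13.93
eef_pos: [0.6411, 0.1732, 0.0931]
ee_rot: [3.141, -0.006, 3.04]
force: [-0.5, -0.3, -0.3]
width: 0.0569
gripper_force: 0.0
```

Emit:
apply_moves:
  steps:
    - {"translation":[0,0,0.04],"rotation":[0,0,0]}
    - {"translation":[0,0,0.08],"rotation":[0,0,0]}
    - {"translation":[0,0,0.13],"rotation":[0,0,0]}
    - {"translation":[0,0,0.19],"rotation":[0,0,0]}
    - {"translation":[0,0,0.26],"rotation":[0,0,0]}
    - {"translation":[0,0,0.34],"rotation":[0,0,0]}
    - {"translation":[0,0,0.43],"rotation":[0,0,0]}
    - {"translation":[0,0,0.52],"rotation":[0,0,0]}
    - {"translation":[0,0,0.61],"rotation":[0,0,0]}
    - {"translation":[0,0,0.7],"rotation":[0,0,0]}

```text
t: 14.77
eef_pos: [0.6411, 0.1731, 0.2712]
ee_rot: [3.14, -0.004, 3.04]
force: [-0.3, -0.8, -0.2]
width: 0.057
gripper_force: 0.0
```

Emit:
apply_moves:
  steps:
    - {"translation":[-0.08,-0.08,0],"rotation":[0,0,0]}
    - {"translation":[-0.16,-0.16,0],"rotation":[0,0,0]}
    - {"translation":[-0.24,-0.24,0],"rotation":[0,0,0]}
    - {"translation":[-0.32,-0.32,0],"rotation":[0,0,0]}
    - {"translation":[-0.4,-0.4,0],"rotation":[0,0,0]}
    - {"translation":[-0.4,-0.5,0],"rotation":[0,0,0]}
    - {"translation":[-0.4,-0.6,0],"rotation":[0,0,0]}
    - {"translation":[-0.4,-0.7,0],"rotation":[0,0,0]}
    - {"translation":[-0.4,-0.8,0],"rotation":[0,0,0]}
    - {"translation":[-0.4,-0.8,0],"rotation":[0,0,0]}

```text
t: 15.6
eef_pos: [0.5408, -0.0299, 0.27]
ee_rot: [3.14, -0.004, 3.038]
force: [-0.3, -0.0, -0.4]
width: 0.0569
gripper_force: 0.0
```

Run:
```python
from h import *
t=grab_frame('top');q=grab_frame('side');print(get_state()['t'])
cv2.imwrite('pics/m6.png',np.hstack([cv2.resize(t[60:260,100:300],(400,400)),cv2.resize(q[160:340,70:250],(400,400))]))
```

```text
15.7
```

View pics/m6.png

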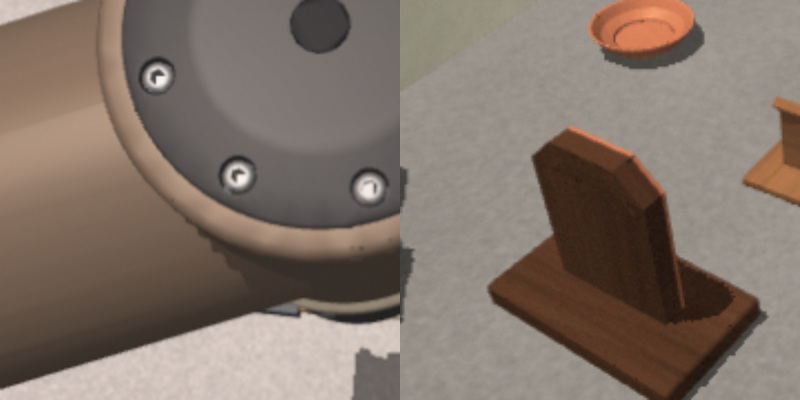

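The side picture shows the plaque standing free. Its back-face foot corners are at about (145,281.5) and (190,302.7). I check them against the board and hand in if they agree.

Run:
```python
from h import *
P=plane('side',[[145.2,281.5],[190.2,302.7]],.018);e=P[0]-P[1];a=np.degrees(np.arctan2(e[1],e[0]))
c=P.mean(0)[:2]-.009*np.array([.1,.99]);d=c-[.641,.174];print(P.round(4),np.linalg.norm(e),a,c,d)
if abs(d[1])<.014 and abs(d[0])<.018 and abs(a+6.2)<9: print(job_done())
```

```text
[[0.6812 0.1789 0.018 ]
 [0.5973 0.1831 0.018 ]] 0.08401410312367681 -2.817594540732562 [0.63838815 0.17209714] [-0.00261185 -0.00190286]
the job is handed in; nothing more can be done
None
```

The clipped plaque stands upright by itself on its foot, about 3 mm from the display board's centre and within about 4° of its long side. I kept the gripper clear of the square-cornered plaque, and the job is handed in at about 16 s; no verdict was returned.

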